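# Lock a quarter-turn T-nut in an equipment rail

### The job

The radio tray is to be bolted to this rail next: take the T-nut by its orange grip out of the grey holder, lower it lengthwise into the plain end of the rail's slot (the end with the black cap) and slide it inside the slot towards the red cap until it meets the hidden stop. There twist it a quarter turn so that its head locks crosswise under the slot's lips, and leave it standing in the slot. Keep the nut upright all the while, work gently, never forcing it against the rail or the stop, and leave the radio, screwdriver and antenna where they are.

Things in the scene. Friction and masses are not known exactly. Their poses are not given: they have to be found in the camera images.
- tnut: Loose T-nut, 80 g, upright. Origin: centre of its head's underside; z up, x along the head. Steel head 30 (x) x 14 (y) x 8 mm, ends full half circles (turning sweeps a 30 mm circle), their lowest 2 mm tapered by 1.5 mm. Round stem 10 mm diameter, z 8 to 26 mm. Orange flat grip on top, 30 (x) x 12 (y) mm, z 26 to 56 mm, in line with the head: pinch it across y from above.
- tnut_grip (a point): Centre of the nut's orange grip, 41 mm above the nut's origin; same axes as the nut.
- holder: Fixed grey block 80 x 60 x 18 mm; origin at the centre of its underside. In its top a pocket about 33 x 17 mm (long side along x), 10 mm deep, holds the nut's head, so the nut's origin starts 8 mm above the table.
- rail: Fixed aluminium rail 340 (x) x 50 (y) mm on a brown board 380 x 90 x 12 mm; red cap at its +x end, black cap at -x. Origin: centre of the board's underside, on the table. Top face at z = 46 mm. In it an open slot 16.5 mm wide, x from -85 to +85 mm, y = 0, between lips 6 mm thick. Pressing the nut on the rail or its stop with over 30 N, or tilting the nut over 0.25 rad, is damage.
- slot (a point): Middle of the slot's entry part, level with the rail's top face: rail x -65, y 0, z 46 mm; rail's axes (x towards the red cap). The dark rigid steel stop inside the channel has its face anywhere from rail x = -15 to +65 mm; this is not measured: slide the nut along +x till it is felt. Beyond the stop the channel is filled.
- radio: Loose silver box 110 x 70 x 45 mm, 0.6 kg, a bystander; origin at the centre of its underside.
- driver: Loose screwdriver with yellow handle lying on the table, a bystander.
- antenna: Loose white antenna puck, 84 mm diameter, 27 mm high, a bystander; origin at the centre of its underside.
- channel (a point): Channel floor below slot, rail z = 28 mm: the nut's origin is here when it stands in the entry. Channel 12 mm high under the lips, only 17 mm wide (no turning), but for one pocket hidden under the lips: 33 mm long, over 40 mm wide, ending at the stop. With the head's end at the stop, or up to 3 mm short of it, the nut turns freely either way. Entry always clear from rail x = -85 to -48 mm.

How it is judged:
On the way, in this order (a step that is already met when the one before it is completed fails the run):
1. the nut's head is down in the channel, lengthwise, in the entry part of the slot (z of tnut in the frame of rail between 0.026 and 0.032 m and x of tnut in the frame of rail between -0.08 and -0.04 m and y of tnut in the frame of rail between -0.004 and 0.004 m and angle between the x axis of tnut and the x axis of rail, either way round below 0.3 rad), for 0.1 s.
2. the nut has been slid along the slot and its head turned crosswise under the lips (z of tnut in the frame of rail between 0.026 and 0.033 m and x of tnut in the frame of rail above -0.036 m and angle between the x axis of tnut and the x axis of rail, either way round above 1.2 rad), for 0.1 s.
At the end, for the whole second after the job is handed in: The nut is released, at rest and upright (0.15 rad) on the channel floor (origin 26 to 31 mm above the rail's underside), within 5 mm of the slot's centre line, beside the stop (rail x -36 to +55 mm), its head crosswise under the lips (over 1.2 rad from the slot's direction) (z of tnut in the frame of rail between 0.026 and 0.031 m and x of tnut in the frame of rail between -0.036 and 0.055 m and y of tnut in the frame of rail between -0.005 and 0.005 m and angle between the x axis of tnut and the x axis of rail, either way round above 1.2 rad and angle between tnut's own z axis and vertical below 0.15 rad and linear speed of tnut below 0.02 m/s); the robot touches nothing.
It fails at once if the nut is forced against the rail or its stop with more than 30 N (contact force between tnut and rail above 30 N).
It fails at once if the nut is tilted more than 0.25 rad (angle between tnut's own z axis and vertical above 0.25 rad).
It fails at once if the radio is moved more than 20 mm (distance of radio from where it was at the start of the episode above 0.02 m).
It fails at once if the driver is moved more than 20 mm (distance of driver from where it was at the start of the episode above 0.02 m).
It fails at once if the antenna is moved more than 20 mm (distance of antenna from where it was at the start of the episode above 0.02 m).
It also fails if it takes over 64 s, if anything falls off the work surface, if the arm or the gripper's body presses on something with over 40 N, if the wrist force passes 120 N, or if a joint passes its speed limit or range.

### The arm

A 6-joint arm with a two-finger parallel gripper is mounted at the origin on the work surface. World frame = base frame: x ahead of the robot, y to its left, z up, the work surface at z = 0. Lengths are in m, angles in rad, forces in N, time in s.
With the tool pointing down it reaches from about 0.375 to 0.975 m from the base axis. Payload 3.8 kg.
Tool frame: the origin (TCP) lies at the very end of the fingers, on their centre line; the grasp point (between the pads) lies 19 mm behind it; z points along the fingers, y is the line along which they close (so a half turn about z gives the same grasp; the last joint's range is limited). The gripper opens to 85 mm and grips with 20 to 120 N. Pads are 22 mm wide; open, the fingers measure 114 mm over their backs; the gripper's body (76 mm by 85 mm) begins 54 mm behind the grasp point. The pads swing forward as they close: fully open they stand 13 mm farther back than shut.
Start: joints at [1.182, 0.264, 1.604, -0, 1.274, -0.037], TCP at [0.233, 0.634, 0.199] pointing down, gripper open.
Joint ranges: [-2.63, 2.63], [-0.94, 2.18], [0.31, 2.57], [-1.31, 4.45], [0, 2.66], [-2.55, 2.55]. Speed limits (rad/s): [2.57, 2.57, 3.14, 3.14, 3.14, 3.14].

### API

Orientations are given as a 3x3 rotation matrix whose columns are the frame's x, y, z axes.
In Python, from bench import robot gives the robot as it stands. The module is installed in compiled form; this text tells all that it offers.
- The arm moves only by the tool send_rows, never from a script. Its argument "steps" is a list of rows, each a list of 2 entries, a list of its own where there are three numbers: the shift along the tool's x, y, z in m, then the turn, a rotation vector about the tool's x, y, z in degrees. In form: [[[x, y, z], [rx, ry, rz]], ...]. A call has 1 to 20 rows; each row shifts and turns the commanded pose from where the row before left it, along the tool's axes as they then stand; what a row does not reach is not made up. A row lasts 1/10 s, in which the tool goes at most 50 mm and 8.59 degrees, less where a joint would pass 70% of its speed; a pose out of reach is approached as far as the arm can. A call with a gripper value outside its range is refused whole. "gripper" is the finger opening in m, from 0 to 0.0854, set as the call begins (left out, the last holds). The fingers move at their own pace and stop on an object; "grip_force" is the grip in N (left out, the last holds). Time passes only in rows, so rows that do not move let the fingers close. It gives the time, the measured TCP pose, the force, the opening and the grip force at its end, in the units of the state.
- robot.state(): the state, without advancing time (a new reading comes with each control period).
- robot.snapshot(name): name is "scene" or "top" or "wrist"; returns the picture (400x640x3 uint8, red, green, blue); there is no depth.
- robot.get_calibration(name): a dict with "fx", "fy", "cx", "cy" (pixels), "dist" ([k1, k2, p1, p2, k3] as OpenCV has them; the pictures are not rectified), "camera_from_world" (4x4, takes a point from world to camera coordinates); the wrist camera has in their place "tool_from_camera" (4x4, takes a point from camera to tool coordinates, whose origin is the TCP and whose axes are the flange's). Camera axes: x right, y down, z forward; pixel columns grow to the right and rows downward; lengths in m; the calibration is good to about 2 mm. A picture is of the moment at which its call begins: read the wrist's pose just before it. get_calibration takes no time and is no camera call.
- robot.job_done(): hands the job in; it is judged then, once.
The state is a dict: "t": time; "joints": joint angles; "qd": joint speeds; "tau": joint torques, N m; "ee_pos": TCP position; "ee_rot": TCP orientation; "force": force on the tool from outside, world axes, zero at the start; "ft_torque": the same for the moment, N m; "width": finger opening in m; "grasp_force": force on a finger pad.
Only numpy, scipy, OpenCV 4.12 (cv2) and the standard library are available. Lean on these libraries where they do the work, as an engineer would, in place of code of your own. Each camera call takes 0.05 s, during which the arm holds its last target. There are 200 camera calls.

## Working session

There is one attempt and no reset: what is moved stays moved. The work goes in short steps, Python scripts to look and compute and a tool call to move; the robot and the scene stay as the last step left them, time stands still between calls to the robot, and variables do not carry over. Pictures are saved under pics/ and viewed, at most 10 in all, crops included, and the job is handed in when it is done.

Besides the shell and the picture viewer there is one more tool, called as name([rows], argument=value, ...), one row to a line, values as JSON. send_rows: Moves the arm, as the interface text tells. Its arguments: {"type":"object","properties":{"steps":{"type":"array","items":{"type":"array"}},"gripper":{"type":"number"},"grip_force":{"type":"number"}},"required":["steps"]}

```bash
mkdir -p pics; python3 - <<'E'
from bench import robot
import cv2,numpy as np
s=robot.state();print(s['t'],s['ee_pos'],s['ee_rot'],s['force'])
for n in("scene","top","wrist"):
    im=robot.snapshot(n);cv2.imwrite(f"pics/{n}0.png",im[:,:,::-1])
    c=robot.get_calibration(n);print(n,{k:np.round(v,4).tolist() for k,v in c.items()})
E
```

```text
0.0 [0.23227803 0.6328981  0.19783838] [[-9.38742432e-01  3.44618476e-01 -8.67324009e-04]
 [ 3.44619558e-01  9.38740028e-01 -2.12595086e-03]
 [ 8.15498211e-05 -2.29461709e-03 -9.99997364e-01]] [0.33160823 0.05940521 0.54953572]
scene {'fx': 446.5074, 'fy': 446.5074, 'cx': 312.367, 'cy': 197.4667, 'dist': [-0.021, 0.0, 0.0, 0.0, 0.0], 'camera_from_world': [[-0.707, 0.7072, -0.0001, 0.3784], [0.4746, 0.4744, -0.7414, -0.2095], [-0.5243, -0.5243, -0.671, 1.4226], [0.0, 0.0, 0.0, 1.0]]}
top {'fx': 369.5528, 'fy': 369.5528, 'cx': 316.1529, 'cy': 204.0223, 'dist': [-0.0661, 0.0, 0.0, 0.0, 0.0], 'camera_from_world': [[0.0274, -0.9996, 0.0013, -0.014], [-0.9834, -0.0272, -0.1792, 0.5259], [0.1792, 0.0036, -0.9838, 0.6692], [0.0, 0.0, 0.0, 1.0]]}
wrist {'fx': 347.5634, 'fy': 347.5634, 'cx': 314.7693, 'cy': 197.8013, 'dist': [-0.0468, 0.0, 0.0, 0.0, 0.0], 'tool_from_camera': [[-0.0009, -0.9521, -0.3057, 0.0779], [1.0, -0.0009, -0.0004, -0.0013], [0.0001, -0.3057, 0.9521, -0.174], [0.0, 0.0, 0.0, 1.0]]}
```

View pics/top0.png

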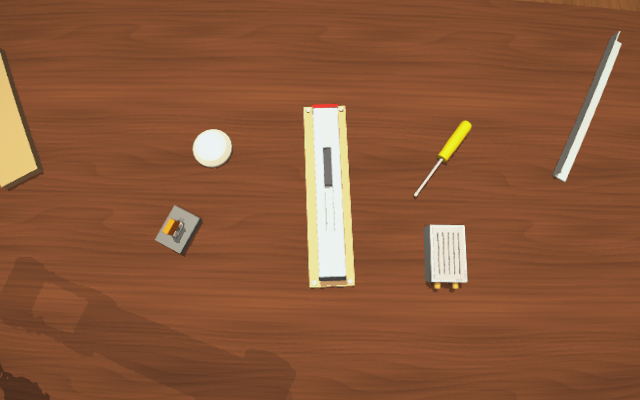

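View pics/scene0.png

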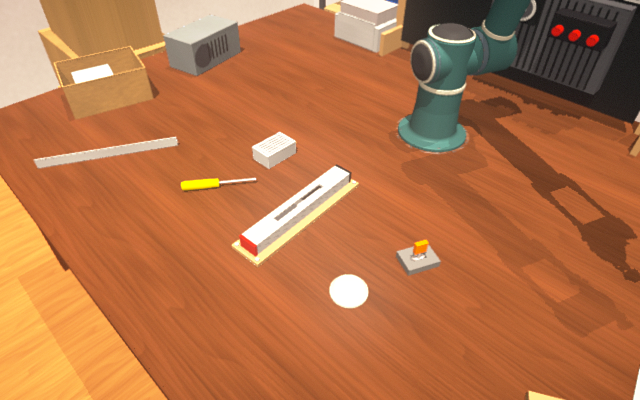

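The top view shows the rail upright, with its red cap at (325,106) and black cap at (332,279). The holder is near (178,230) with the orange grip at about (174,227). The antenna is at (212,148), the radio at (447,254) and the driver at about (445,160).

```bash
cat > h.py <<'E'
import cv2,numpy as np
from bench import robot
def cal(n,st=None):
    c=robot.get_calibration(n);K=np.array([[c['fx'],0,c['cx']],[0,c['fy'],c['cy']],[0,0,1.]])
    if n=='wrist':
        T=np.eye(4);T[:3,:3]=st['ee_rot'];T[:3,3]=st['ee_pos'];W=T@np.array(c['tool_from_camera'])
    else: W=np.linalg.inv(np.array(c['camera_from_world']))
    return K,np.array(c['dist'],float),W
def ray(px,C):
    K,d,W=C
    p=cv2.undistortPoints(np.array(px,float).reshape(-1,1,2),K,d).reshape(-1,2)
    return W[:3,3],np.c_[p,np.ones(len(p))]@W[:3,:3].T
def plane(px,z,C):
    o,r=ray(px,C);return o+r*((z-o[2])/r[:,2])[:,None]
def proj(P,C):
    K,d,W=C;V=np.linalg.inv(W)
    return cv2.projectPoints(np.array(P,float).reshape(-1,1,3),cv2.Rodrigues(V[:3,:3])[0],V[:3,3],K,d)[0].reshape(-1,2)
def mask(im,lo,hi):return cv2.inRange(cv2.cvtColor(im,cv2.COLOR_RGB2HSV),np.array(lo),np.array(hi))
def blobs(m,a=20):
    cs=cv2.findContours(m,cv2.RETR_EXTERNAL,cv2.CHAIN_APPROX_NONE)[0]
    return sorted([c for c in cs if cv2.contourArea(c)>=a],key=cv2.contourArea,reverse=True)
E
python3 - <<'E'
from h import *
im=cv2.imread('pics/top0.png')[:,:,::-1];C=cal('top')
np.set_printoptions(precision=4,suppress=True)
def box(name,m,z,k=3):
    for c in blobs(m,15)[:k]:
        P=plane(c[:,0],z,C)[:,:2].astype(np.float32)
        r=cv2.minAreaRect(P*1000);print(name,c[:,0].mean(0),np.round(r[0],1),np.round(r[1],1),round(r[2],1))
box('white',mask(im,(0,0,180),(180,60,255)),.046,6)
box('board',mask(im,(20,60,140),(32,255,255)),.012)
box('red',mask(im,(0,200,150),(4,255,255)),.046)
box('orange',mask(im,(8,200,150),(20,255,255)),.064)
box('grey',mask(im,(0,0,60),(180,60,170)),.018)
im=cv2.imread('pics/scene0.png')[:,:,::-1];C=cal('scene')
box('s-orange',mask(im,(8,200,150),(20,255,255))[150:300]*0 + mask(im,(8,200,150),(20,255,255))[150:300] if 0 else mask(im,(8,200,150),(20,255,255)),.049)
E
```

```text
white [328.5899 190.0709] [559.3 -22.7] [340.   59.8] 1.9
white [447.8659 253.1788] [ 437.8 -254.6] [109.   69.5] 0.9
white [211.8095 147.6381] [637.  213.5] [77.9 76.1] 30.4
white [591.5686 106.5065] [ 768.6 -593. ] [ 18.7 404.6] 61.0
white [427.7792 177.1948] [ 587.6 -219.9] [ 5.4 95.5] 53.6
white [313.6429 282.    ] [377.5   1.4] [7.4 9.4] 1.6
board [  9.4565 124.1739] [711.1 720.5] [312.1  88.8] 28.4
board [310.5884 197.6966] [555.4  13.2] [378.8  22.5] 4.2
board [345.5171 199.4268] [559.4 -59.4] [378.4  35.4] 0.4
grey [585.2644 104.739 ] [ 788.2 -601.7] [ 13.5 417.8] 61.4
grey [178.4844 229.2031] [472.2 277.7] [64.7 80.3] 64.8
grey [427.2797 253.5   ] [ 439.3 -222.8] [110.9  12.2] 0.3
s-orange [420.0222 247.1556] [472.5 280.4] [37.9 31.3] 35.4
```

View pics/wrist0.png

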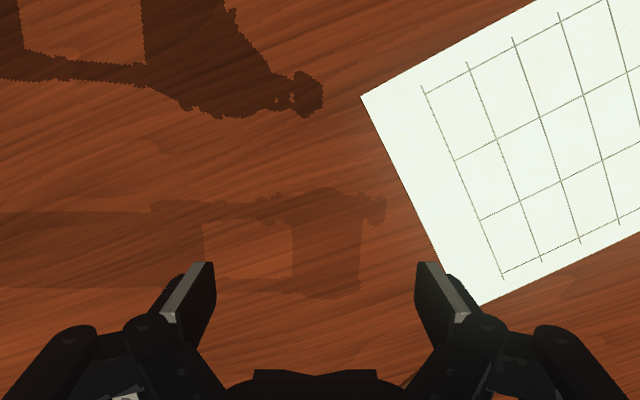

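send_rows([
  [[-0.029,-0.0209,0],[0,0,0]],
  [[-0.029,-0.0209,0],[0,0,0]],
  [[-0.029,-0.0209,0],[0,0,0]],
  [[-0.029,-0.0209,0],[0,0,0]],
  [[-0.029,-0.0209,0],[0,0,0]],
  [[-0.029,-0.0209,0],[0,0,0]],
  [[-0.029,-0.0209,0],[0,0,0]],
  [[-0.029,-0.0209,0],[0,0,0]],
  [[-0.029,-0.0209,0],[0,0,0]],
  [[-0.029,-0.0209,0],[0,0,0]],
  [[-0.029,-0.0209,0],[0,0,0]],
  [[-0.029,-0.0209,0],[0,0,5]],
  [[0,0,0],[0,0,0]],
  [[0,0,0],[0,0,0]],
], gripper=0.0854)

```text
t: 1.55
ee_pos: [0.4729, 0.2777, 0.1989]
ee_rot: [[-0.905, 0.426, -0.001], [0.426, 0.905, 0.0], [0.001, -0.0, -1.0]]
force: [-1.2, -0.6, 0.3]
width: 0.0854
grasp_force: 0.0
```

```bash
python3 - <<'E'
from h import *
np.set_printoptions(precision=4,suppress=True)
st=robot.state();im=robot.snapshot('wrist');cv2.imwrite('pics/w1.png',im[:,:,::-1]);C=cal('wrist',st)
print(st['t'],st['ee_pos'],st['ee_rot'],proj([st['ee_pos']+st['ee_rot'][:,2]*.14],C))
for n,m,z in(('orange',mask(im,(5,180,120),(22,255,255)),.064),('grey',mask(im,(0,0,60),(180,60,190)),.018)):
    for c in blobs(m,200)[:3]:
        P=plane(c[:,0],z,C)[:,:2].astype(np.float32);r=cv2.minAreaRect(P*1000)
        print(n,c[:,0].mean(0),cv2.minAreaRect(c),np.round(r[0],1),np.round(r[1],1),round(r[2],1))
E
```

```text
1.55 [0.4729 0.2777 0.1989] [[-0.9045  0.4265 -0.0008]
 [ 0.4265  0.9045  0.0002]
 [ 0.0008 -0.0002 -1.    ]] [[316.2606 174.1622]]
orange [380.2284 124.8728] ((388.5, 199.5), (399.0, 501.0), 90.0) [547.2 470.2] [671.  295.5] 28.2
orange [168.9145 199.6085] ((156.70826721191406, 161.5978546142578), (449.9884033203125, 225.90936279296875), 44.09878921508789) [431.1 150.6] [425.8 234.8] 11.8
orange [97.6322 14.3831] ((97.5, 24.0), (48.0, 93.0), 90.0) [279.1 170.7] [78.8 37. ] 62.7
grey [ 84.7701 264.3678] ((84.35198974609375, 264.119140625), (146.54917907714844, 23.00934600830078), 51.17017364501953) [469.3 -17.5] [171.3  31.7] 3.6
grey [ 85.1626 322.7301] ((73.658935546875, 325.146240234375), (69.53305053710938, 47.64386749267578), 48.73139953613281) [522.9 -86.8] [84.6 75.9] 4.2
grey [448.2199 291.5603] ((448.91748046875, 289.3982238769531), (70.15219116210938, 20.092790603637695), 64.2039794921875) [677.9 356.5] [99.4 24.1] 3.0
```

View pics/w1.png

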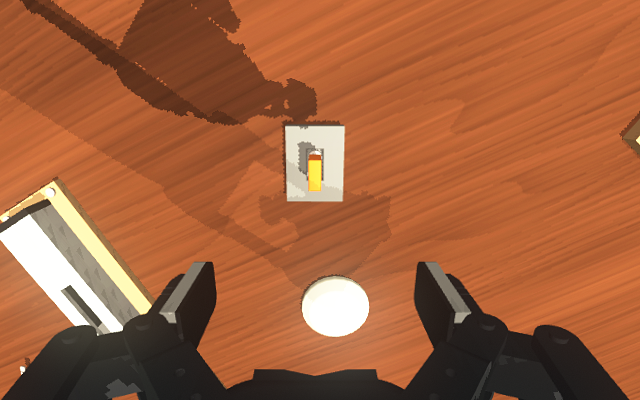

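The wrist view shows the holder at about (315,163). The grip is aligned with the tool, and its bright top face is at about (315,172). The antenna is at (335,305) and the rail's black end at about (30,215).

```bash
python3 - <<'E'
from h import *
np.set_printoptions(precision=4,suppress=True)
st=robot.state();im=cv2.imread('pics/w1.png')[:,:,::-1].copy();C=cal('wrist',st)
print(im[140:200:4,316].tolist())
ro=np.zeros((400,640),np.uint8);ro[115:210,275:355]=1
for n,m,z in(('orange',mask(im,(15,180,200),(28,255,255))*ro,.064),('holder',mask(im,(0,0,120),(180,55,255))*ro,.018)):
    for c in blobs(m,100)[:2]:
        P=plane(c[:,0],z,C)[:,:2].astype(np.float32);r=cv2.minAreaRect(P*1000)
        print(n,c[:,0].min(0),c[:,0].max(0),np.round(r[0],1),np.round(r[1],1),round(r[2],1))
E
```

```text
[[236, 230, 212], [236, 230, 212], [207, 196, 175], [255, 255, 255], [189, 87, 33], [255, 186, 53], [255, 242, 83], [255, 242, 83], [255, 242, 81], [255, 242, 83], [255, 242, 84], [255, 231, 77], [255, 227, 74], [210, 204, 187], [212, 204, 182]]
orange [309 160] [320 190] [471.5 277. ] [10.2 28.2] 64.8
holder [285 126] [343 200] [471.1 277. ] [59.4 78.5] 64.8
```

send_rows([
  [[0.0012,-0.0013,0.018],[0,0,0]],
  [[0,0,0.018],[0,0,0]],
  [[0,0,0.018],[0,0,0]],
  [[0,0,0.018],[0,0,0]],
  [[0,0,0.018],[0,0,0]],
  [[0,0,0.018],[0,0,0]],
  [[0,0,0.018],[0,0,0]],
  [[0,0,0.018],[0,0,0]],
  [[0,0,0.007],[0,0,0]],
  [[0,0,0.007],[0,0,0]],
  [[0,0,0.007],[0,0,0]],
  [[0,0,0],[0,0,0]],
  [[0,0,0],[0,0,0]],
], gripper=0.05)

```text
t: 2.9
ee_pos: [0.4715, 0.2779, 0.0346]
ee_rot: [[-0.905, 0.425, 0.001], [0.425, 0.905, 0.0], [-0.0, 0.001, -1.0]]
force: [0.2, 0.1, -0.1]
width: 0.0497
grasp_force: 0.0
```

send_rows([
  [[0,0,0],[0,0,0]],
  [[0,0,0],[0,0,0]],
  [[0,0,0],[0,0,0]],
  [[0,0,0],[0,0,0]],
  [[0,0,0],[0,0,0]],
  [[0,0,0],[0,0,0]],
  [[0,0,0],[0,0,0]],
  [[0,0,0],[0,0,0]],
], gripper=0.0, grip_force=70)

```text
t: 3.7
ee_pos: [0.4712, 0.2776, 0.0341]
ee_rot: [[-0.905, 0.425, -0.0], [0.425, 0.905, -0.0], [0.0, -0.0, -1.0]]
force: [-0.1, -0.5, 0.5]
width: 0.0002
grasp_force: 0.0
```

```bash
python3 - <<'E'
from h import *
im=robot.snapshot('wrist');a=im[100:400,160:480]
b=robot.snapshot('scene')[190:310,340:500]
o=np.zeros((600,800,3),np.uint8);o[:375,:400]=cv2.resize(a,(400,375));o[:300,400:]=cv2.resize(b,(400,300))
t=robot.snapshot('top')[170:290,110:270];o[300:,400:]=cv2.resize(t,(400,300))
cv2.imwrite('pics/g1.png',o[:,:,::-1])
E
```

```text
(no output)
```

View pics/g1.png

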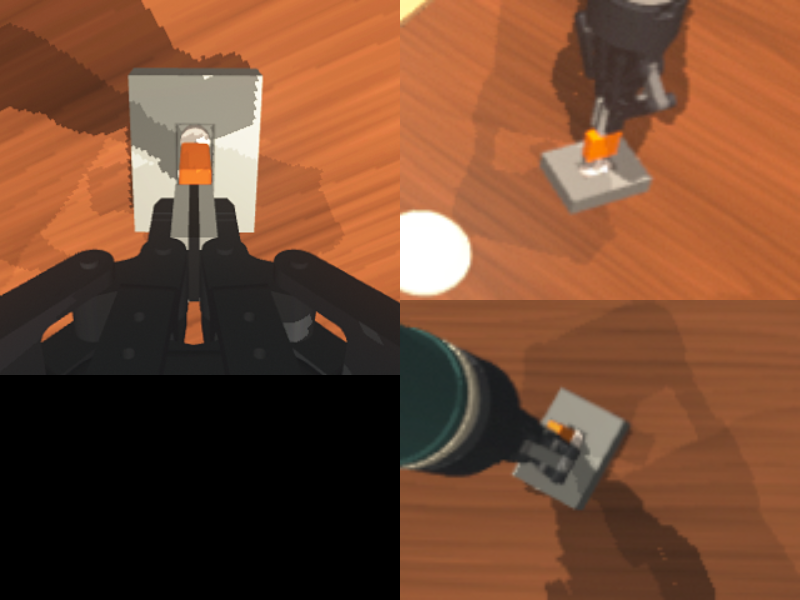

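The gripper reports fully closed. In the wrist crop the grip stands ahead of the fingertips (towards tool +x). I'll check where it really is.

```bash
python3 - <<'E'
from h import *
np.set_printoptions(precision=1,suppress=True)
st=robot.state();im=robot.snapshot('wrist');cv2.imwrite('pics/w2.png',im[:,:,::-1]);C=cal('wrist',st)
print(st['t'],st['ee_pos'],st['width'],st['grasp_force'],st['force'])
R=np.array(st['ee_rot']);
u=R[:,0];v=R[:,1];c0=np.array([.4713,.277,0])
P=[c0+u*a+v*b+np.array([0,0,z]) for z in(.064,.034) for a in(-.015,.015) for b in(-.006,.006)]
print('expected grip corners\n',proj(P,C))
print('holder top corners\n',proj([c0+u*a+v*b+np.array([0,0,.018]) for a in(-.04,.04) for b in(-.03,.03)],C))
print('TCP',proj([st['ee_pos'],st['ee_pos']-.019*R[:,2]],C))
ro=np.zeros((400,640),np.uint8);ro[150:330,270:370]=1
m=mask(im,(5,150,100),(28,255,255))*ro
for c in blobs(m,50):print(c[:,0].min(0),c[:,0].max(0),cv2.contourArea(c))
print(im[205:320:4,316].tolist())
o=np.zeros((600,800,3),np.uint8);o=cv2.resize(im[170:350,196:436],(800,600),interpolation=cv2.INTER_CUBIC);cv2.imwrite('pics/g2.png',o[:,:,::-1])
E
```

```text
3.85 [0.5 0.3 0. ] 8.087122537426326e-05 0.0 [-0.1 -0.7 -0.1]
expected grip corners
 [[304.  291. ]
 [329.1 291. ]
 [303.3 233.4]
 [329.9 233.4]
 [305.6 261.1]
 [327.  261.1]
 [305.1 210.7]
 [327.6 210.7]]
holder top corners
 [[268.4 284.5]
 [364.  284.4]
 [262.2 158.5]
 [370.3 158.4]]
TCP [[317.3 236. ]
 [317.5 251.8]]
[303 214] [328 247] 758.5
[352 185] [369 307] 491.0
[270 150] [369 159] 315.5
[270 286] [278 303] 81.5
[[239, 228, 210], [203, 184, 164], [205, 173, 143], [212, 99, 39], [214, 102, 41], [213, 103, 40], [214, 103, 40], [212, 101, 38], [246, 130, 45], [247, 132, 45], [249, 133, 44], [48, 43, 39], [49, 43, 38], [49, 42, 37], [48, 42, 37], [47, 42, 37], [47, 41, 36], [46, 41, 36], [45, 39, 35], [44, 39, 35], [42, 38, 34], [42, 37, 34], [51, 46, 44], [51, 47, 44], [49, 45, 43], [50, 46, 44], [47, 45, 42], [47, 44, 42], [45, 43, 41]]
```

View pics/g2.png

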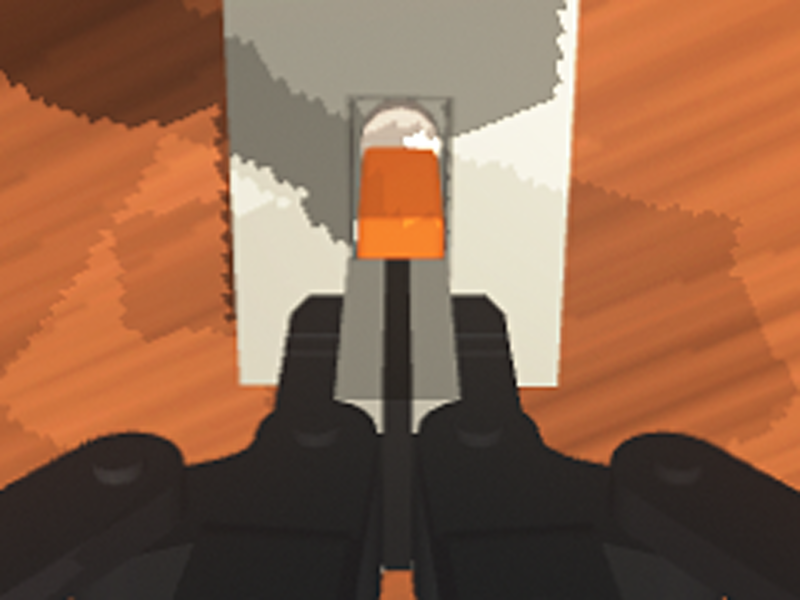

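The grip is exactly where I measured it: the expected front edge at row 233 matches the picture. The fingertips are the problem. They shut above the grip, so they end about 30 mm short of the nominal TCP. I'll open, go down a little and test-close gently.

send_rows([
  [[0,0,0],[0,0,0]],
  [[0,0,0],[0,0,0]],
  [[0,0,0],[0,0,0]],
  [[0,0,0.003],[0,0,0]],
  [[0,0,0.003],[0,0,0]],
  [[0,0,0.003],[0,0,0]],
  [[0,0,0.003],[0,0,0]],
  [[0,0,0],[0,0,0]],
], gripper=0.035, grip_force=20)

```text
t: 4.7
ee_pos: [0.4707, 0.2773, 0.0214]
ee_rot: [[-0.905, 0.425, -0.001], [0.425, 0.905, -0.001], [0.001, -0.001, -1.0]]
force: [-0.6, 0.3, -0.9]
width: 0.0355
grasp_force: 0.0
```

```bash
python3 - <<'E'
from h import *
im=robot.snapshot('wrist');a=im[150:350,196:436]
s=robot.snapshot('scene')[210:290,370:466]
o=np.zeros((400,800,3),np.uint8);o[:333,:400]=cv2.resize(a,(400,333));o[:333,400:]=cv2.resize(s,(400,333),interpolation=cv2.INTER_CUBIC)
cv2.imwrite('pics/g3.png',o[:,:,::-1])
E
```

```text
(no output)
```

View pics/g3.png

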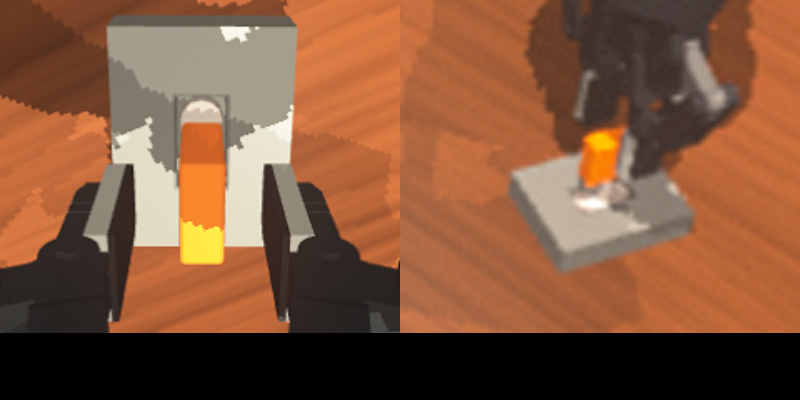

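send_rows([
  [[0,0,0.003],[0,0,0]],
  [[0,0,0.003],[0,0,0]],
  [[0,0,0.003],[0,0,0]],
  [[0,0,0.003],[0,0,0]],
  [[0,0,0],[0,0,0]],
])

```text
t: 5.3
ee_pos: [0.4707, 0.2774, 0.0095]
ee_rot: [[-0.905, 0.425, -0.001], [0.425, 0.905, -0.001], [0.001, -0.001, -1.0]]
force: [-0.1, -0.4, -0.6]
width: 0.0349
grasp_force: 0.0
```

send_rows([
  [[0,0,0],[0,0,0]],
  [[0,0,0],[0,0,0]],
  [[0,0,0],[0,0,0]],
  [[0,0,0],[0,0,0]],
  [[0,0,0],[0,0,0]],
  [[0,0,0],[0,0,0]],
  [[0,0,0],[0,0,0]],
], gripper=0.0, grip_force=60)

```text
t: 6.0
ee_pos: [0.4714, 0.2777, 0.0104]
ee_rot: [[-0.905, 0.425, 0.0], [0.425, 0.905, 0.0], [-0.0, 0.0, -1.0]]
force: [0.4, -0.5, 1.0]
width: 0.011
grasp_force: 59.7
```

send_rows([
  [[0,0,-0.005],[0,0,0]],
  [[0,0,-0.01],[0,0,0]],
  [[0,0,-0.02],[0,0,0]],
  [[0,0,-0.025],[0,0,0]],
  [[0,0,-0.025],[0,0,0]],
  [[0,0,-0.025],[0,0,0]],
  [[0,0,-0.02],[0,0,0]],
  [[0,0,-0.01],[0,0,0]],
  [[0,0,0],[0,0,0]],
])

```text
t: 6.9
ee_pos: [0.4724, 0.2783, 0.1524]
ee_rot: [[-0.905, 0.425, 0.003], [0.425, 0.905, 0.002], [-0.002, 0.003, -1.0]]
force: [-0.3, 0.4, -1.4]
width: 0.0109
grasp_force: 59.4
```

send_rows([
  [[-0.0103,-0.0116,0],[0,0,0]],
  [[-0.0207,-0.0231,0],[0,0,0]],
  [[-0.0207,-0.0231,0],[0,0,0]],
  [[-0.0207,-0.0231,0],[0,0,0]],
  [[-0.0207,-0.0231,0],[0,0,0]],
  [[-0.0207,-0.0231,0],[0,0,0]],
  [[-0.0207,-0.0231,0],[0,0,0]],
  [[-0.0207,-0.0231,0],[0,0,0]],
  [[-0.0207,-0.0231,0],[0,0,0]],
  [[-0.0207,-0.0231,0],[0,0,0]],
  [[-0.0103,-0.0116,0],[0,0,-3]],
  [[0,0,0],[0,0,-6]],
  [[0,0,0],[0,0,-6]],
  [[0,0,0],[0,0,-6]],
  [[0,0,0],[0,0,-4]],
  [[0,0,0],[0,0,-2.2]],
  [[0,0,0],[0,0,0]],
  [[0,0,0],[0,0,0]],
])

```text
t: 8.7
ee_pos: [0.5592, -0.02, 0.1488]
ee_rot: [[-0.999, -0.034, -0.002], [-0.034, 0.999, -0.0], [0.002, 0.0, -1.0]]
force: [0.7, 0.2, -1.5]
width: 0.011
grasp_force: 59.4
```

```bash
python3 - <<'E'
from h import *
st=robot.state();im=robot.snapshot('wrist');cv2.imwrite('pics/w4.png',im[:,:,::-1]);print(st['joints'],st['ee_pos'],st['ee_rot'],st['width'])
im=robot.snapshot('top');cv2.imwrite('pics/t4.png',im[:,:,::-1])
E
```

```text
[-8.01339054e-02  8.60794353e-02  1.90694912e+00 -2.43155227e-04
  1.15103012e+00 -1.68517254e+00] [ 0.55917494 -0.02000947  0.14880098] [[-9.99407318e-01 -3.43348575e-02 -2.47587133e-03]
 [-3.43349035e-02  9.99410383e-01 -2.39333529e-05]
 [ 2.47523326e-03  6.10896353e-05 -9.99996935e-01]] 0.010962964544496738
```

View pics/w4.png

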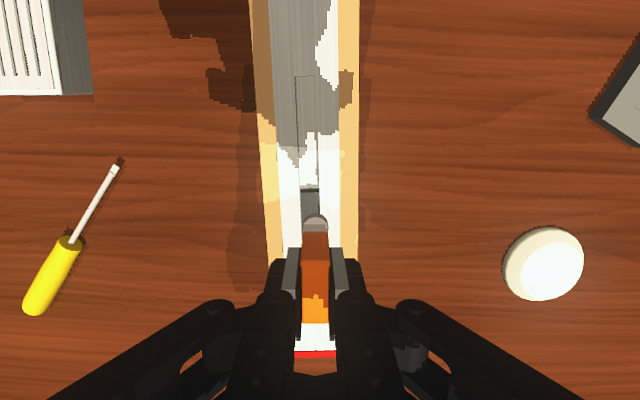

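Wrist view: the rail runs down columns 270–340, and the slot's edges run from about (296,76)/(317,76) to row 187. The dark block beyond begins near row 187, and the nut hangs at about (315,225) above it. Next I'll fit the slot edges by row profiles.

```bash
python3 - <<'E'
from h import *
np.set_printoptions(precision=4,suppress=True,linewidth=200)
st=robot.state();C=cal('wrist',st)
g=cv2.cvtColor(cv2.imread('pics/w4.png'),cv2.COLOR_BGR2GRAY).astype(int)
for r in range(66,212,5): print(r,g[r,288:328].tolist())
print('col306',g[60:225,306].tolist())
E
```

```text
66 [147, 146, 140, 138, 140, 143, 147, 149, 144, 146, 147, 149, 149, 148, 145, 143, 143, 147, 147, 146, 145, 144, 144, 142, 143, 144, 143, 145, 144, 173, 173, 239, 245, 244, 243, 241, 243, 243, 243, 242]
71 [146, 146, 143, 139, 139, 143, 145, 149, 146, 146, 147, 150, 151, 150, 146, 144, 144, 145, 146, 146, 144, 144, 144, 142, 145, 145, 143, 145, 147, 147, 141, 132, 240, 246, 244, 241, 242, 243, 243, 242]
76 [143, 146, 144, 140, 137, 143, 115, 117, 129, 126, 123, 125, 114, 118, 124, 123, 124, 124, 123, 123, 125, 139, 147, 148, 147, 139, 140, 143, 147, 147, 143, 139, 139, 135, 242, 245, 243, 244, 243, 242]
81 [144, 146, 143, 138, 137, 144, 124, 108, 135, 145, 139, 138, 142, 144, 141, 141, 142, 142, 141, 142, 143, 143, 144, 147, 145, 140, 138, 142, 145, 147, 143, 140, 141, 144, 144, 142, 142, 141, 137, 244]
86 [142, 144, 145, 140, 136, 139, 134, 98, 128, 146, 139, 138, 143, 144, 140, 141, 142, 141, 140, 142, 144, 142, 143, 146, 146, 140, 138, 141, 132, 142, 144, 139, 141, 144, 145, 142, 142, 143, 142, 140]
91 [142, 143, 146, 142, 136, 138, 145, 99, 123, 146, 141, 138, 141, 145, 143, 140
[... 5140 characters left out ...]
1, 140, 140, 140, 141, 140, 140, 141, 140, 140, 141, 140, 141, 140, 140, 140, 140, 140, 140, 140, 140, 140, 140, 139, 139, 138, 139, 140, 139, 139, 140, 139, 137, 139, 139, 140, 139, 139, 140, 139, 138, 140, 140, 140, 140, 139, 139, 139, 138, 135, 132, 132, 133, 132, 131, 127, 228, 246, 245, 245, 248, 197, 129, 130, 164, 177, 176, 173, 244, 252, 251, 250, 250, 249, 249, 249, 249, 249, 249, 249, 249, 249, 249, 249, 249, 249, 249, 249, 249, 249, 249, 249, 249, 249, 249, 249, 249, 249, 250, 252, 235, 221, 198, 189, 194, 147, 81, 61, 61, 89, 109, 111, 111, 110, 110, 110, 110, 110, 108, 109, 110, 110, 109, 109, 108, 109, 110, 109, 107, 108, 107, 109, 109, 103, 90, 85, 85, 120, 153, 162, 163, 137]
```

```bash
python3 - <<'E'
from h import *
np.set_printoptions(precision=4,suppress=True,linewidth=200)
st=robot.state();C=cal('wrist',st)
L=plane([[294.1,81],[295.2,106],[296.0,121],[297,141],[298.3,161],[299.8,191],[300.1,206]],.046,C)
Rr=plane([[316.3,86],[316.6,96],[317.8,141],[318.2,161],[318.9,181],[319.3,196],[319.8,206]],.046,C)
pl=np.polyfit(L[:,0],L[:,1],1);pr=np.polyfit(Rr[:,0],Rr[:,1],1)
print('L',np.degrees(np.arctan(pl[0])),L[:,1]-np.polyval(pl,L[:,0]),'R',np.degrees(np.arctan(pr[0])),Rr[:,1]-np.polyval(pr,Rr[:,0]))
for x in(.474,.495,.56): print(x,np.polyval(pl,x),np.polyval(pr,x),np.polyval(pl,x)-np.polyval(pr,x),(np.polyval(pl,x)+np.polyval(pr,x))/2)
print('slot start',plane([[306,76.0]],.046,C),'stop edges z40,28,46',plane([[306,192]],.040,C),plane([[306,187.5]],.028,C),plane([[306,192]],.046,C))
# nut: grip/head in hand
g=cv2.imread('pics/w4.png')[:,:,::-1].copy();ro=np.zeros((400,640),np.uint8);ro[225:325,295:335]=1
for c in blobs(mask(g,(5,150,80),(28,255,255))*ro,50):
    print(c[:,0].min(0),c[:,0].max(0))
p=st['ee_pos'];R=np.array(st['ee_rot']);print(proj([p+R[:,0]*a+R[:,1]*b+[0,0,z] for z in(.054,.024) for a in(.015,) for b in(-.006,.006)],C))
# board / rail in the top image
im=cv2.imread('pics/top0.png')[:,:,::-1];Ct=cal('top')
red=mask(im,(0,200,150),(8,255,255));red[:,:250]=0;red[:,400:]=0;red[200:]=0
for c in blobs(red,10):print('red',c[:,0].min(0),c[:,0].max(0),plane([c[:,0].mean(0)],.046,Ct))
E
```

```text
L 3.978419554663349 [ 0.     -0.0001 -0.     -0.      0.0002  0.0002 -0.0002] R 3.6943099331691616 [ 0.      0.     -0.     -0.0001 -0.     -0.      0.0001]
0.474 -0.04006962039286992 -0.023244105122951667 -0.01682551526991825 -0.03165686275791079
0.495 -0.0386091054556884 -0.021888190266588246 -0.016720915189100155 -0.030248647861138324
0.56 -0.034088463983459896 -0.01769131094927289 -0.016397153034187005 -0.025889887466366394
slot start [[ 0.4736 -0.0308  0.046 ]] stop edges z40,28,46 [[ 0.5672 -0.0285  0.04  ]] [[ 0.5667 -0.0288  0.028 ]] [[ 0.5654 -0.0284  0.046 ]]
[300 232] [330 322]
[[302.9943 259.1379]
 [334.1526 259.1068]
 [305.0588 228.8334]
 [330.7573 228.8097]]
```

```bash
python3 - <<'E'
from h import *
np.set_printoptions(precision=4,suppress=True,linewidth=200)
st=robot.state();C=cal('wrist',st)
im=cv2.imread('pics/w4.png')[:,:,::-1].copy()
m=mask(im,(5,150,80),(28,255,255))
p=st['ee_pos'];R=np.array(st['ee_rot'])
for r in(240,250,258,262,270,280,300,315):
    c=np.flatnonzero(m[r,290:340])+290;print(r,c.min(),c.max()+1,(c.min()+c.max()+1)/2)
for z in(.054,.04,.024): print(z,proj([p+R[:,0]*.015+R[:,1]*b+[0,0,z] for b in(-.006,0,.006)],C).ravel())
g=cv2.cvtColor(im,cv2.COLOR_RGB2GRAY)
for r in(218,222,226):print(g[r,298:336].tolist())
print(im[212:300:3,315].tolist())
E
```

```text
240 303 328 315.5
250 301 329 315.0
258 300 330 315.0
262 300 331 315.5
270 301 329 315.0
280 302 329 315.5
300 302 329 315.5
315 302 329 315.5
0.054 [302.9943 259.1379 318.5743 259.1282 334.1526 259.1068]
0.04 [304.0561 243.542  318.2319 243.532  332.4064 243.5149]
0.024 [305.0588 228.8334 317.9085 228.8236 330.7573 228.8097]
[244, 247, 235, 147, 103, 108, 100, 90, 85, 87, 112, 143, 150, 156, 156, 163, 166, 165, 165, 162, 158, 155, 152, 140, 113, 91, 79, 128, 229, 247, 245, 244, 246, 246, 245, 245, 244, 244]
[244, 246, 238, 148, 101, 86, 118, 153, 162, 161, 161, 161, 160, 160, 161, 161, 161, 161, 161, 161, 161, 161, 160, 160, 160, 161, 163, 157, 120, 159, 243, 246, 246, 245, 245, 244, 244, 244]
[244, 245, 252, 170, 87, 120, 127, 127, 127, 126, 126, 127, 126, 127, 127, 126, 127, 127, 126, 127, 127, 127, 127, 128, 126, 128, 124, 155, 162, 136, 205, 244, 247, 246, 245, 245, 244, 244]
[[113, 106, 96], [103, 94, 80], [179, 162, 141], [173, 157, 138], [151, 137, 119], [138, 124, 108], [141, 129, 113], [145, 72, 35], [135, 68, 35], [136, 69, 34], [137, 68, 34], [135, 67, 31], [136, 67, 32], [135, 65, 31], [136, 65, 28], [135, 64, 28], [161, 74, 30], [187, 85, 31], [188, 84, 29], [188, 83, 28], [188, 83, 28], [188, 82, 27], [187, 82, 27], [188, 82, 27], [187, 83, 27], [186, 81, 26], [187, 82, 27], [187, 81, 24], [247, 167, 46], [246, 165, 45]]
```

send_rows([
  [[0.01,-0.0012,0],[0,0,-0.9]],
  [[0.015,-0.002,0],[0,0,-1.0]],
  [[0.02,-0.002,0.01],[0,0,0]],
  [[0.015,-0.001,0.015],[0,0,0]],
  [[0.006,-0.001,0.02],[0,0,0]],
  [[0,0,0.02],[0,0,0]],
  [[0,0,0.015],[0,0,0]],
  [[0,0,0.01],[0,0,0]],
  [[0,0,0],[0,0,0]],
  [[0,0,0],[0,0,0]],
])

```text
t: 9.8
ee_pos: [0.4947, -0.0307, 0.0606]
ee_rot: [[-0.998, -0.069, 0.0], [-0.069, 0.998, -0.0], [-0.0, -0.0, -1.0]]
force: [1.0, 1.0, -1.1]
width: 0.0105
grasp_force: 59.4
```

```bash
python3 - <<'E'
from h import *
np.set_printoptions(precision=4,suppress=True,linewidth=200)
for i in range(2):
    st=robot.state();im=robot.snapshot('wrist');print(st['t'],st['ee_pos'],np.degrees(np.arctan2(st['ee_rot'][1][1],st['ee_rot'][0][1]))-90,st['force'])
cv2.imwrite('pics/w5.png',im[:,:,::-1])
o=cv2.resize(im[100:300,210:420],(630,600),interpolation=cv2.INTER_CUBIC);cv2.imwrite('pics/g5.png',o[:,:,::-1])
E
```

```text
9.8 [ 0.4947 -0.0307  0.0606] 3.9549448022792433 [ 0.9506  1.026  -1.0505]
9.85 [ 0.4954 -0.0308  0.0611] 3.9546072263307366 [-0.3932 -0.2879 -1.3525]
```

View pics/g5.png

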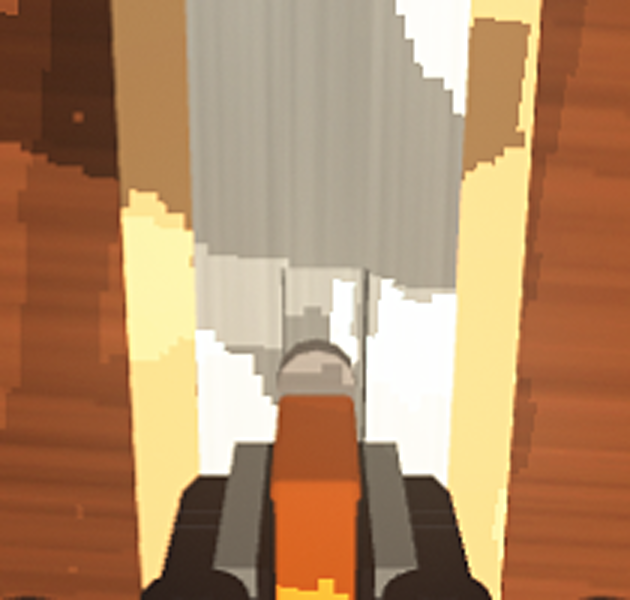

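The picture shows the head at columns 277–353 (centre 315). The slot's edges are at about 283 and 366 (centre 325), so the nut must go roughly 2 mm to the right, which is tool +y. I'll get the exact value from row profiles.

```bash
python3 - <<'E'
from h import *
np.set_printoptions(precision=4,suppress=True,linewidth=200)
st=robot.state();C=cal('wrist',st)
g=cv2.cvtColor(cv2.imread('pics/w5.png'),cv2.COLOR_BGR2GRAY).astype(int)
for r in list(range(186,240,4)):print(r,g[r,296:340].tolist())
for x in(.48,.49):
    print(proj([[x,-.0303+(x-.4935)*.067,.046]],C), 347.56*.001/((np.linalg.inv(C[2])@[x,-.03,.046,1])[2]))
p=st['ee_pos'];R=np.array(st['ee_rot']);print('head end',proj([p+R[:,0]*.015+[0,0,-.002+.008],p+R[:,0]*.008+[0,0,-.002+.008]],C))
E
```

```text
186 [205, 206, 203, 198, 196, 196, 199, 202, 206, 211, 182, 167, 170, 174, 174, 175, 175, 174, 173, 169, 167, 168, 170, 172, 171, 170, 169, 168, 168, 168, 167, 168, 169, 170, 169, 170, 171, 172, 172, 170, 165, 164, 167, 169]
190 [213, 214, 212, 207, 204, 206, 211, 192, 158, 203, 212, 207, 204, 207, 209, 211, 210, 207, 207, 208, 208, 208, 207, 207, 208, 210, 210, 211, 211, 214, 213, 205, 203, 207, 181, 145, 119, 160, 172, 169, 164, 164, 167, 168]
194 [212, 214, 212, 207, 204, 206, 211, 195, 131, 197, 215, 210, 205, 208, 210, 213, 211, 207, 208, 210, 208, 209, 208, 208, 207, 255, 255, 255, 254, 255, 255, 255, 234, 209, 183, 123, 106, 200, 218, 213, 203, 254, 255, 255]
198 [213, 214, 213, 207, 204, 206, 210, 216, 145, 194, 214, 208, 205, 208, 210, 214, 213, 208, 208, 210, 209, 209, 208, 208, 207, 255, 255, 255, 254, 255, 255, 238, 203, 210, 183, 124, 118, 201, 217, 209, 201, 255, 255, 255]
202 [213, 214, 212, 209, 205, 205, 208, 216, 145, 195, 214, 208, 206, 207, 212, 192, 182, 180, 180, 181, 177, 202, 209, 208, 207, 255, 255, 255, 255, 255, 255, 238, 205, 176, 170, 123, 145, 205, 216, 
[... 1475 characters left out ...]
 157, 157, 157, 156, 156, 156, 157, 157, 155, 156, 156, 155, 162, 168, 147, 83, 254, 255, 253, 252, 252, 253, 253, 253]
234 [252, 253, 253, 255, 212, 155, 126, 100, 100, 103, 105, 105, 105, 107, 109, 109, 109, 110, 110, 110, 109, 111, 110, 110, 111, 110, 110, 110, 111, 110, 106, 106, 155, 169, 146, 122, 254, 255, 253, 252, 252, 253, 253, 253]
238 [252, 252, 253, 252, 253, 255, 192, 90, 100, 103, 103, 104, 103, 105, 104, 105, 104, 104, 105, 105, 106, 105, 105, 106, 106, 106, 107, 106, 106, 106, 103, 100, 134, 167, 146, 132, 254, 255, 253, 252, 252, 253, 253, 253]
[[318.414  201.1568]] 1.74278378167941
[[318.3372 217.4729]] 1.7163833457706124
head end [[317.5974 215.3767]
 [317.5759 227.922 ]]
```

send_rows([
  [[0.0015,0.0009,0.002],[0,0,0]],
  [[0.0015,0.0009,0.002],[0,0,0]],
  [[0,0,0.003],[0,0,0]],
  [[0,0,0.002],[0,0,0]],
  [[0,0,0.0015],[0,0,0]],
  [[0,0,0.001],[0,0,0]],
  [[0,0,0.001],[0,0,0]],
  [[0,0,0.001],[0,0,0]],
  [[0,0,0],[0,0,0]],
])

```text
t: 10.8
ee_pos: [0.4916, -0.029, 0.0465]
ee_rot: [[-0.998, -0.069, -0.0], [-0.069, 0.998, 0.0], [0.0, 0.0, -1.0]]
force: [-0.6, -0.2, 0.2]
width: 0.0106
grasp_force: 59.4
```

send_rows([
  [[0,0,0.001],[0,0,0]],
  [[0,0,0.001],[0,0,0]],
  [[0,0,0.001],[0,0,0]],
  [[0,0,0],[0,0,0]],
])

```text
t: 11.2
ee_pos: [0.4915, -0.029, 0.0435]
ee_rot: [[-0.998, -0.069, -0.0], [-0.069, 0.998, 0.0], [0.0, 0.0, -1.0]]
force: [-0.2, 0.2, 0.2]
width: 0.0108
grasp_force: 59.4
```

send_rows([
  [[0,0,0.0015],[0,0,0]],
  [[0,0,0.0015],[0,0,0]],
  [[0,0,0.0015],[0,0,0]],
  [[0,0,0.0015],[0,0,0]],
  [[0,0,0.0015],[0,0,0]],
  [[0,0,0.0015],[0,0,0]],
  [[0,0,0.001],[0,0,0]],
  [[0,0,0],[0,0,0]],
])

```text
t: 12.0
ee_pos: [0.4915, -0.029, 0.0335]
ee_rot: [[-0.998, -0.069, -0.0], [-0.069, 0.998, 0.0], [0.0, 0.0, -1.0]]
force: [0.3, -0.3, -0.6]
width: 0.0106
grasp_force: 59.4
```

send_rows([
  [[0,0,0.0005],[0,0,0]],
  [[0,0,0.0005],[0,0,0]],
  [[0,0,0.0005],[0,0,0]],
  [[0,0,0],[0,0,0]],
])

```text
t: 12.4
ee_pos: [0.4917, -0.029, 0.0322]
ee_rot: [[-0.998, -0.069, -0.0], [-0.069, 0.998, 0.0], [0.0, 0.0, -1.0]]
force: [0.4, 0.1, -0.8]
width: 0.0107
grasp_force: 59.4
```

send_rows([
  [[0,0,0.0005],[0,0,0]],
  [[0,0,0.0005],[0,0,0]],
  [[0,0,0],[0,0,0]],
  [[0,0,0],[0,0,0]],
])

```text
t: 12.8
ee_pos: [0.4917, -0.0291, 0.0312]
ee_rot: [[-0.998, -0.069, -0.0], [-0.069, 0.998, -0.0], [0.0, -0.0, -1.0]]
force: [-0.4, 0.5, -1.9]
width: 0.011
grasp_force: 59.4
```

send_rows([
  [[-0.001,0,0],[0,0,0]],
  [[-0.002,0,0],[0,0,0]],
  [[-0.002,0,0],[0,0,0]],
  [[-0.002,0,0],[0,0,0]],
  [[-0.001,0,0],[0,0,0]],
  [[0,0,0],[0,0,0]],
])

```text
t: 13.4
ee_pos: [0.4999, -0.0285, 0.0312]
ee_rot: [[-0.998, -0.069, 0.0], [-0.069, 0.998, -0.0], [-0.0, -0.0, -1.0]]
force: [-0.1, -0.2, -0.5]
width: 0.0109
grasp_force: 59.4
```

send_rows([
  [[-0.002,0,0],[0,0,0]],
  [[-0.003,0,0],[0,0,0]],
  [[-0.003,0,0],[0,0,0]],
  [[-0.003,0,0],[0,0,0]],
  [[-0.003,0,0],[0,0,0]],
  [[-0.003,0,0],[0,0,0]],
  [[-0.003,0,0],[0,0,0]],
  [[-0.003,0,0],[0,0,0]],
  [[-0.002,0,0],[0,0,0]],
  [[0,0,0],[0,0,0]],
])

```text
t: 14.4
ee_pos: [0.525, -0.0268, 0.0312]
ee_rot: [[-0.998, -0.069, 0.0], [-0.069, 0.998, -0.0], [-0.0, -0.0, -1.0]]
force: [0.2, 0.1, -0.5]
width: 0.0109
grasp_force: 59.4
```

send_rows([
  [[-0.001,0,0],[0,0,0]],
  [[-0.001,0,0],[0,0,0]],
  [[-0.001,0,0],[0,0,0]],
  [[-0.001,0,0],[0,0,0]],
  [[0,0,0],[0,0,0]],
])

```text
t: 14.9
ee_pos: [0.5288, -0.0265, 0.0313]
ee_rot: [[-0.998, -0.069, 0.0], [-0.069, 0.998, 0.0], [-0.0, -0.0, -1.0]]
force: [-0.1, 0.4, 0.0]
width: 0.0106
grasp_force: 59.4
```

send_rows([
  [[-0.001,0,0],[0,0,0]],
  [[-0.001,0,0],[0,0,0]],
  [[-0.001,0,0],[0,0,0]],
  [[-0.001,0,0],[0,0,0]],
  [[0,0,0],[0,0,0]],
])

```text
t: 15.4
ee_pos: [0.5328, -0.0262, 0.0312]
ee_rot: [[-0.998, -0.069, 0.0], [-0.069, 0.998, -0.0], [-0.0, -0.0, -1.0]]
force: [-0.1, -0.2, -1.5]
width: 0.0105
grasp_force: 59.4
```

send_rows([
  [[-0.001,0,0],[0,0,0]],
  [[-0.001,0,0],[0,0,0]],
  [[-0.001,0,0],[0,0,0]],
  [[-0.001,0,0],[0,0,0]],
  [[0,0,0],[0,0,0]],
])

```text
t: 15.9
ee_pos: [0.5368, -0.026, 0.0312]
ee_rot: [[-0.998, -0.069, 0.0], [-0.069, 0.998, -0.0], [-0.0, -0.0, -1.0]]
force: [0.2, 0.2, -0.8]
width: 0.0109
grasp_force: 59.4
```

send_rows([
  [[-0.001,0,0],[0,0,0]],
  [[-0.001,0,0],[0,0,0]],
  [[-0.001,0,0],[0,0,0]],
  [[0,0,0],[0,0,0]],
])

```text
t: 16.3
ee_pos: [0.5398, -0.0257, 0.0312]
ee_rot: [[-0.998, -0.069, 0.0], [-0.069, 0.998, -0.0], [-0.0, -0.0, -1.0]]
force: [0.7, -0.1, -1.9]
width: 0.011
grasp_force: 59.4
```

send_rows([
  [[-0.001,0,0],[0,0,0]],
  [[-0.001,0,0],[0,0,0]],
  [[-0.001,0,0],[0,0,0]],
  [[0,0,0],[0,0,0]],
])

```text
t: 16.7
ee_pos: [0.5428, -0.0256, 0.0312]
ee_rot: [[-0.998, -0.069, 0.0], [-0.069, 0.998, -0.0], [-0.0, -0.0, -1.0]]
force: [0.2, 0.9, -1.2]
width: 0.0108
grasp_force: 59.4
```

send_rows([
  [[-0.001,0,0],[0,0,0]],
  [[-0.001,0,0],[0,0,0]],
  [[0,0,0],[0,0,0]],
])

```text
t: 17.0
ee_pos: [0.5447, -0.0254, 0.0312]
ee_rot: [[-0.998, -0.069, 0.0], [-0.069, 0.998, -0.0], [-0.0, -0.0, -1.0]]
force: [-0.2, -0.8, -0.9]
width: 0.0108
grasp_force: 59.4
```

send_rows([
  [[-0.001,0,0],[0,0,0]],
  [[0,0,0],[0,0,0]],
])

```text
t: 17.2
ee_pos: [0.5457, -0.0254, 0.0312]
ee_rot: [[-0.998, -0.069, 0.0], [-0.069, 0.998, -0.0], [-0.0, -0.0, -1.0]]
force: [0.2, -0.2, -1.2]
width: 0.0104
grasp_force: 59.4
```

send_rows([
  [[-0.001,0,0],[0,0,0]],
  [[0,0,0],[0,0,0]],
])

```text
t: 17.4
ee_pos: [0.5467, -0.0252, 0.0312]
ee_rot: [[-0.998, -0.069, 0.0], [-0.069, 0.998, 0.0], [-0.0, -0.0, -1.0]]
force: [-0.8, -0.6, -1.6]
width: 0.0109
grasp_force: 59.4
```

Still free. I'll continue in single small steps.

send_rows([
  [[-0.0005,0,0],[0,0,0]],
  [[-0.0005,0,0],[0,0,0]],
  [[0,0,0],[0,0,0]],
])

```text
t: 17.7
ee_pos: [0.5476, -0.0252, 0.0312]
ee_rot: [[-0.998, -0.069, 0.0], [-0.069, 0.998, -0.0], [-0.0, -0.0, -1.0]]
force: [0.3, 0.0, -1.0]
width: 0.0108
grasp_force: 59.4
```

send_rows([
  [[-0.0005,0,0],[0,0,0]],
  [[-0.0005,0,0],[0,0,0]],
  [[0,0,0],[0,0,0]],
])

```text
t: 18.0
ee_pos: [0.5487, -0.0251, 0.0312]
ee_rot: [[-0.998, -0.069, 0.0], [-0.069, 0.998, -0.0], [-0.0, -0.0, -1.0]]
force: [-0.3, 0.4, 0.2]
width: 0.0106
grasp_force: 59.4
```

send_rows([
  [[-0.0005,0,0],[0,0,0]],
  [[-0.0005,0,0],[0,0,0]],
  [[0,0,0],[0,0,0]],
])

```text
t: 18.3
ee_pos: [0.5497, -0.0251, 0.0312]
ee_rot: [[-0.998, -0.069, 0.0], [-0.069, 0.998, -0.0], [-0.0, -0.0, -1.0]]
force: [-0.0, -1.1, -1.5]
width: 0.0113
grasp_force: 59.4
```

send_rows([
  [[-0.0005,0,0],[0,0,0]],
  [[-0.0005,0,0],[0,0,0]],
  [[0,0,0],[0,0,0]],
])

```text
t: 18.6
ee_pos: [0.5505, -0.025, 0.0312]
ee_rot: [[-0.998, -0.069, -0.0], [-0.069, 0.998, -0.0], [0.0, 0.0, -1.0]]
force: [-0.4, 0.9, -0.5]
width: 0.0105
grasp_force: 59.4
```

send_rows([
  [[-0.0005,0,0],[0,0,0]],
  [[-0.0005,0,0],[0,0,0]],
  [[0,0,0],[0,0,0]],
])

```text
t: 18.9
ee_pos: [0.5507, -0.0249, 0.0309]
ee_rot: [[-0.998, -0.069, -0.002], [-0.069, 0.998, -0.0], [0.002, 0.0, -1.0]]
force: [-3.1, 0.6, 0.4]
width: 0.0106
grasp_force: 59.5
```

send_rows([
  [[-0.0005,0,0],[0,0,0]],
  [[0,0,0],[0,0,0]],
])

```text
t: 19.1
ee_pos: [0.5509, -0.0249, 0.0308]
ee_rot: [[-0.998, -0.069, -0.002], [-0.069, 0.998, -0.0], [0.002, 0.0, -1.0]]
force: [-4.8, 0.1, 2.0]
width: 0.0108
grasp_force: 59.7
```

send_rows([
  [[-0.0005,0,0],[0,0,0]],
  [[0,0,0],[0,0,0]],
])

```text
t: 19.3
ee_pos: [0.5509, -0.0249, 0.0307]
ee_rot: [[-0.998, -0.069, -0.003], [-0.069, 0.998, -0.0], [0.003, 0.0, -1.0]]
force: [-6.4, -0.6, 2.1]
width: 0.0109
grasp_force: 59.8
```

Contact felt at TCP x ≈ 0.5506, which matches the face seen by the camera. I'll back off so the head sits about 1.5 mm short of the stop, then twist.

send_rows([
  [[0.001,0,0],[0,0,0]],
  [[0.001,0,0],[0,0,0]],
  [[0.0015,0,0],[0,0,0]],
  [[0,0,0],[0,0,0]],
  [[0,0,0],[0,0,0]],
])

```text
t: 19.8
ee_pos: [0.5502, -0.0251, 0.0317]
ee_rot: [[-0.998, -0.069, 0.002], [-0.069, 0.998, -0.0], [-0.002, -0.0, -1.0]]
force: [-0.5, 0.1, -0.8]
width: 0.0109
grasp_force: 59.5
```

send_rows([
  [[0,0,0],[0,0,3]],
  [[0,0,0],[0,0,3]],
  [[0,0,0],[0,0,3]],
  [[0,0,0],[0,0,3]],
  [[0,0,0],[0,0,0]],
])

```text
t: 20.3
ee_pos: [0.5498, -0.0251, 0.0315]
ee_rot: [[-0.99, 0.14, 0.001], [0.14, 0.99, -0.0], [-0.001, 0.0, -1.0]]
force: [1.0, 0.2, -1.0]
width: 0.0108
grasp_force: 59.5
```

```bash
python3 -c "
from h import *
s=robot.state();print(s['ft_torque'],s['force'],s['joints'])"
```

```text
[-0.04155003  0.02486256  0.0289565 ] [ 0.99775207  0.21504363 -0.98972109] [-9.09301001e-02  1.93983414e-01  2.02485680e+00  8.12195109e-05
  9.21421980e-01 -1.52099657e+00]
```

send_rows([
  [[0,0,0],[0,0,4]],
  [[0,0,0],[0,0,4]],
  [[0,0,0],[0,0,4]],
  [[0,0,0],[0,0,4]],
  [[0,0,0],[0,0,4]],
  [[0,0,0],[0,0,0]],
])

```text
t: 20.9
ee_pos: [0.5495, -0.0251, 0.0314]
ee_rot: [[-0.883, 0.47, 0.001], [0.47, 0.883, -0.0], [-0.001, 0.0, -1.0]]
force: [0.0, -1.0, -0.8]
width: 0.011
grasp_force: 59.4
```

```bash
python3 -c "
from h import *
s=robot.state();print(s['ft_torque'],s['force'])"
```

```text
[ 0.0059921  -0.02238483 -0.01311868] [ 0.04457445 -1.018457   -0.80669027]
```

send_rows([
  [[0,0,0],[0,0,5]],
  [[0,0,0],[0,0,5]],
  [[0,0,0],[0,0,5]],
  [[0,0,0],[0,0,5]],
  [[0,0,0],[0,0,5]],
  [[0,0,0],[0,0,5]],
  [[0,0,0],[0,0,5]],
  [[0,0,0],[0,0,5]],
  [[0,0,0],[0,0,5]],
  [[0,0,0],[0,0,5]],
  [[0,0,0],[0,0,5]],
  [[0,0,0],[0,0,3]],
  [[0,0,0],[0,0,0]],
  [[0,0,0],[0,0,0]],
])

```text
t: 22.3
ee_pos: [0.5492, -0.0251, 0.0313]
ee_rot: [[-0.071, 0.997, 0.0], [0.997, 0.071, -0.0], [-0.0, 0.0, -1.0]]
force: [-0.8, -0.3, -1.1]
width: 0.0107
grasp_force: 59.4
```

```bash
python3 - <<'E'
from h import *
np.set_printoptions(precision=4,suppress=True)
s=robot.state();R=np.array(s['ee_rot']);print(s['ft_torque'],s['force'],s['ee_pos'],np.degrees(np.arctan2(R[1,1],R[0,1])))
im=robot.snapshot('wrist');cv2.imwrite('pics/w6.png',im[:,:,::-1])
m=mask(im,(5,150,80),(28,255,255))
for r in(232,240,250,260,280,300):
    c=np.flatnonzero(m[r,290:345])+290;print(r,(c.min(),c.max()+1) if len(c) else None)
E
```

```text
[-0.0572 -0.0079  0.032 ] [-0.7875 -0.2663 -1.0828] [ 0.5492 -0.0251  0.0313] 4.095834728834995
232 (np.int64(305), np.int64(325))
240 (np.int64(302), np.int64(328))
250 (np.int64(301), np.int64(330))
260 (np.int64(300), np.int64(330))
280 (np.int64(302), np.int64(329))
300 (np.int64(302), np.int64(329))
```

send_rows([
  [[0,0,0.0005],[0,0,0]],
  [[0,0,0.0005],[0,0,0]],
  [[0,0,0],[0,0,0]],
])

```text
t: 22.65
ee_pos: [0.5492, -0.0251, 0.0304]
ee_rot: [[-0.069, 0.998, 0.0], [0.998, 0.069, -0.0], [-0.0, 0.0, -1.0]]
force: [-0.0, 0.4, 1.1]
width: 0.0107
grasp_force: 59.7
```

send_rows([
  [[0,0,0.0005],[0,0,0]],
  [[0,0,0],[0,0,0]],
])

```text
t: 22.85
ee_pos: [0.5492, -0.0251, 0.0303]
ee_rot: [[-0.069, 0.998, 0.0], [0.998, 0.069, 0.0], [0.0, 0.0, -1.0]]
force: [-2.1, -0.8, 4.7]
width: 0.0109
grasp_force: 60.3
```

send_rows([
  [[0,0,0.0005],[0,0,0]],
  [[0,0,0],[0,0,0]],
])

```text
t: 23.05
ee_pos: [0.5493, -0.0251, 0.0303]
ee_rot: [[-0.069, 0.998, 0.0], [0.998, 0.069, -0.0], [-0.0, 0.0, -1.0]]
force: [-3.8, 0.9, 7.9]
width: 0.0108
grasp_force: 60.9
```

send_rows([
  [[0,0,-0.0005],[0,0,0]],
  [[0,0,-0.0004],[0,0,0]],
  [[0,0,0],[0,0,0]],
  [[0,0,0],[0,0,0]],
])

```text
t: 23.45
ee_pos: [0.5492, -0.0251, 0.0303]
ee_rot: [[-0.069, 0.998, 0.0], [0.998, 0.069, -0.0], [-0.0, 0.0, -1.0]]
force: [-1.4, -0.6, 5.1]
width: 0.0107
grasp_force: 60.1
```

send_rows([
  [[0,0,0],[0,0,0]],
  [[0,0,0],[0,0,0]],
  [[0,0,0],[0,0,0]],
  [[0,0,0],[0,0,0]],
  [[0,0,0],[0,0,0]],
], gripper=0.04, grip_force=20)

```text
t: 23.95
ee_pos: [0.549, -0.0251, 0.0299]
ee_rot: [[-0.069, 0.998, -0.0], [0.998, 0.069, 0.0], [0.0, -0.0, -1.0]]
force: [0.3, 0.9, -0.1]
width: 0.04
grasp_force: 0.0
```

send_rows([
  [[0,0,-0.005],[0,0,0]],
  [[0,0,-0.01],[0,0,0]],
  [[0,0,-0.015],[0,0,0]],
  [[0,0,-0.02],[0,0,0]],
  [[0,0,-0.02],[0,0,0]],
  [[0,0,-0.02],[0,0,0]],
  [[0,0,-0.02],[0,0,0]],
  [[0,0,-0.01],[0,0,0]],
  [[0,0,0],[0,0,0]],
  [[0,0,0],[0,0,0]],
])

```text
t: 24.95
ee_pos: [0.5489, -0.0251, 0.1502]
ee_rot: [[-0.069, 0.998, 0.0], [0.998, 0.069, -0.0], [-0.0, 0.0, -1.0]]
force: [0.5, 0.6, -0.1]
width: 0.0398
grasp_force: 0.0
```

```bash
python3 - <<'E'
from h import *
np.set_printoptions(precision=4,suppress=True)
s=robot.state();im=robot.snapshot('wrist');C=cal('wrist',s);print(s['t'],s['ee_pos'],s['width'])
ro=np.zeros((400,640),np.uint8);ro[100:260,260:380]=1
o=im[60:300,180:460];cv2.imwrite('pics/g7.png',cv2.resize(o,(700,600))[:,:,::-1])
for c in blobs(mask(im,(5,150,120),(28,255,255))*ro,50)[:3]:
    P=plane(c[:,0],.084,C)[:,:2].astype(np.float32);r=cv2.minAreaRect(P*1000);print(c[:,0].min(0),c[:,0].max(0),np.round(r[0],1),np.round(r[1],1),r[2])
E
```

```text
24.95 [ 0.5489 -0.0251  0.1502] 0.039793896772324824
[260 220] [379 259] [554.6 -58.4] [90.7 32.3] 3.889437675476074
[260 100] [379 126] [547.9  34.8] [81.2 17.3] 3.912813425064087
[307 172] [323 218] [548.8 -23.6] [11.6 35. ] 4.308194160461426
```

View pics/g7.png

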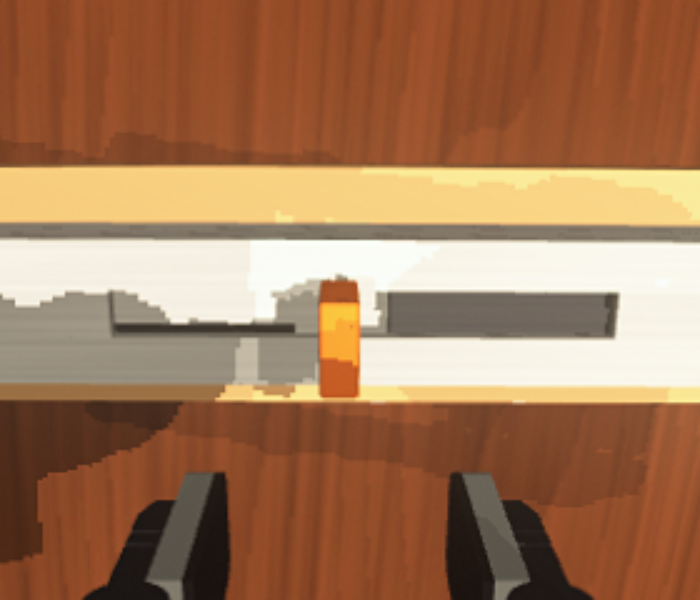

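The nut stands upright and crosswise in the slot beside the dark stop: the grip is at about (340,340) and the stop's face at about 387. The fingers are well clear.

```bash
python3 -c "
from bench import robot
print(robot.job_done())"
```

```text
the job is handed in; nothing more can be done
None
```

I handed the job in at about 25 s: the T-nut is released, upright and turned crosswise under the lips about 1.5 mm short of the stop, with wrist forces below about 8 N; the verdict was not shown.

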